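Tighten a wheel's bearing lock ring with a pin spanner

ROBOT

A 7-joint arm with a two-finger parallel gripper is mounted at the origin on the work surface. World frame = base frame: x ahead of the robot, y to its left, z up, the work surface at z = 0. Lengths are in m, angles in rad, forces in N, time in s.
With the tool pointing down it reaches from about 0.4 to 0.875 m from the base axis. Payload 4.4 kg.
Tool frame: the origin (TCP) lies on the mounting face of the last link; the fingertips stand 173 mm ahead of it and the grasp point (between the pads) lies 155 mm ahead of it; z points along the fingers, y is the direction in which the jaws open and shut (so a half turn about z gives the same grasp; the last joint's range is limited). The gripper opens to 85 mm and grips with 20 to 120 N. Pads are 22 mm wide; open, the fingers measure 114 mm over their backs; the gripper's body (76 mm by 85 mm) begins 54 mm behind the grasp point. The pads swing forward as they close: fully open they stand 13 mm farther back than shut.
Start: joints at [-1.237, 0.628, 0.038, 1.517, -0.027, 0.996, -0.02], TCP at [0.253, 0.599, 0.405] pointing down, gripper open.
Joint ranges: [-3.06, 3.06], [-0.37, 2.12], [-1.25, 1.32], [0.18, 2.47], [-1.1, 4.24], [0.23, 1.98], [-2.94, 2.94]. Speed limits (rad/s): [2.57, 2.57, 3.14, 3.14, 3.14, 3.14, 3.14].

INTERFACE

Orientations are given as a unit quaternion [x, y, z, w].
In Python, from cell import bot gives the robot as it stands.
- The arm moves only by the tool play_rows, never from a script. Its argument "steps" is a list of rows, each a list of 4 numbers: the shift along the tool's x, y, z in m, then the turn about the tool's z in degrees. In form: [[dx, dy, dz, yaw], ...]. A call has 1 to 8 rows; each row is the pose to reach, as a shift and turn from the pose commanded when the call began, along the tool's axes at that moment; what a row does not reach only later rows make up. A row lasts 1/8 s, in which the tool goes at most 62.5 mm and 10.7 degrees, less where a joint would pass 70% of its speed; a pose out of reach is approached as far as the arm can. A call with a gripper value outside its range is refused whole. "hand" is the opening, from -1 (shut) to 1 (fully open), set as the call begins (left out, the last holds). The fingers move at their own pace and stop on an object; "newtons" is the grip in N (left out, the last holds). Time passes only in rows, so rows that repeat a pose let the fingers close. It gives the time, the measured TCP pose, the force and the opening at its end, in the units of the state.
- bot.read_state(): the state, without advancing time (a new reading comes with each control period).
- bot.camera(name): name is "scene" or "top" or "wrist"; returns a dict with "color" (420x560x3 uint8, red, green, blue), "K" (3x3 intrinsics, pixels), "R" (3x3) and "t" (3): a world point X has camera coordinates R X + t; the wrist camera has in their place "mount" (4x4, takes a point from camera to tool coordinates, whose origin is the TCP and whose axes are the flange's). Camera axes: x right, y down, z forward; pixel columns grow to the right and rows downward; lengths in m; the calibration is good to about 2 mm. A picture is of the moment at which its call begins: read the wrist's pose just before it. There is no depth.
- bot.close_job(): hands the job in, once; it reports no verdict.
The state is a dict: "clock": time; "q": joint angles; "joint_vel": joint speeds; "effort": joint torques, N m; "position": TCP position; "eef_rot": TCP orientation; "contact_force": force on the tool from outside, world axes, zero at the start; "ft_torque": the same for the moment, N m; "opening": finger opening in m.
Only numpy, scipy, OpenCV 4.12 (cv2) and the standard library are available. Lean on these libraries where they do the work, as an engineer would, in place of code of your own. Each camera call takes 0.05 s, during which the arm holds its last target.

TASK

The bearing lock ring in the hub of the hand-truck wheel is loose. Take the red-handled pin spanner out of its wooden rest, set both prongs fully home in two opposite holes of the ring, and tighten the ring clockwise (seen from above) until it comes up against its stop, pressing and turning gently without forcing it and without touching the wheel or ring with the gripper. Then put the spanner back in the slot of its rest, upright with the prongs down, and leave the other things where they are.

Things in the scene. Friction and masses are not known exactly. Their poses are not given: they have to be found in the camera images.
- spanner: Loose pin spanner, about 220 g, upright in the rest's slot. Steel cross bar 74 (x) x 22 (y) x 10 mm; origin at its underside's centre, z up through the handle, x along the bar through both prongs. Square red handle, 26 x 26 mm, from z = 10 to 76 mm. Two round prongs, 6 mm diameter with round ends, reach down to z = -11 mm at x = -27 and +27 mm. A half turn changes nothing.
- spanner_tip (a point): Point on the spanner's axis, midway between the ends of its two prongs (11 mm below the underside of the bar). Axes as the spanner's.
- rest: Wooden rest fixed to the bench, 150 (x) x 110 (y) x 35 mm high; origin at the centre of its underside. A slot for the prongs runs along its x axis, its centre at y = +22 mm. The part towards -y is a step only 12 mm high, on which a loose bearing and a hub cap lie.
- slot (a point): Centre of the mouth of the rest's slot, level with the wood's top face (35 mm above the bench). The slot is 80 mm long (along x), 13 mm wide (along y), 23 mm deep; the spanner's bar lies along it on the wood on both sides, the prongs hanging inside. Axes as the rest's.
- stand: Grey steel stand fixed to the bench, origin at the centre of its foot on the bench, z up. A yellow hand-truck wheel with a black tyre (200 mm diameter, tyre top 90 mm above the bench) lies clamped flat on it, hub up. Its x axis is the reference for the direction of the ring's holes.
- hub_top (a point): Centre of the hub's top face, on the wheel's axle, 105 mm above the bench, level with the lock ring's face and the hub's rim (94 mm across). The aluminium lock ring, 75 mm across, lies flush inside it, with four holes on a 54 mm circle, 90 degrees apart, 8.5 mm square and 13 mm deep: a prong has about 1.25 mm of play on each side, and the bar lies flat on the ring when the prongs are home.
- hole_floor (a point): On the axle, level with the holes' bottom (92 mm up). Holes lie at 0, 90, 180, 270 degrees from the stand's x axis, turned clockwise by the ring's joint value, plus the wheel's own clamped turn, which is not measured: -0.35 to +0.35 rad. Look, or feel for them: slide the prongs round the face at 5 to 10 N until they drop in. The ring's drag keeps it still meanwhile.
- lock_ring (a joint): Turn of the lock ring in rad, growing clockwise seen from above (tightening). 0.25 to 0.5 at the start; hard stop at 0.9, where it is tight. It turns with a steady drag of about 0.4 N m and stays where it is left. More than 60 N between spanner and ring, pressing or turning, is forcing it (1 N m about the axle puts about 37 N in all on the two prongs).
- bearing: Loose steel bearing ring, 40 mm across, 12 mm high, on the rest's low step; leave it. Origin at its underside.
- hub_cap: Loose black hub cap, 42 mm across, 16 mm high, on the rest's low step; leave it. Origin at its underside.
- grease_tin: Yellow grease tin, 72 mm across, 75 mm high; leave it. Origin at its underside.
- screw_jar: Jar with a blue lid, 60 mm across, 85 mm high; leave it. Origin at its underside.
- screwdriver: Loose screwdriver lying on the bench; leave it.
- hammer: Loose hammer lying on the bench; leave it.
- bolt_tray: Blue open tray, 120 x 90 x 35 mm; leave it. Origin at its underside.
- mug: White mug, 80 mm across, 92 mm high; leave it. Origin at its underside.
There are look-alikes about, which are no part of the job. What is meant by the spanner is not orange or yellow, and is the smaller of those in its own colour.

How it is judged:
On the way, in this order (a step that is already met when the one before it is completed fails the run):
1. both prongs are home in the ring's holes while the ring is still loose (z of spanner_tip in the frame of hub_top below -0.007 m and horizontal distance between spanner_tip and hub_top below 0.005 m and angle between spanner's own z axis and vertical below 0.12 rad and value of joint lock_ring below 0.65 rad), for 0.1 s.
2. the ring has been turned up to its stop with the spanner in its holes (z of spanner_tip in the frame of hub_top below -0.007 m and horizontal distance between spanner_tip and hub_top below 0.005 m and angle between spanner's own z axis and vertical below 0.12 rad and value of joint lock_ring above 0.85 rad), for 0.1 s.
At the end, for the whole second after the job is handed in: The lock ring is at its stop (above 0.84 of 0.9 rad), and the spanner is back in the slot of its rest at rest and upright (within 0.1 rad), its prongs hanging in the slot (prong ends 7 to 15 mm below the wood's top face, within 18 mm of the slot's centre) (value of joint lock_ring above 0.84 rad and z of spanner_tip in the frame of slot between -0.015 and -0.007 m and horizontal distance between spanner_tip and slot below 0.018 m and angle between spanner's own z axis and vertical below 0.1 rad and linear speed of spanner below 0.02 m/s); the robot touches nothing.
It fails at once if the spanner is pressed or turned on the ring with more than 60 N (contact force between spanner and stand above 60 N).
It fails at once if the gripper touches the wheel, its ring or stand (contact force between the fingers and stand above 3 N).
It fails at once if one of the other loose things (bearing, hub cap, tin, jar, screwdriver, hammer, tray, mug) is moved by more than 25 mm (distance of any of bearing, hub_cap, grease_tin, screw_jar, screwdriver, hammer, bolt_tray, mug from where it was at the start of the episode above 0.025 m).
It also fails if it takes over 72 s, if anything falls off the work surface, if the arm or the gripper's body presses on something with over 40 N, if the wrist force passes 120 N, or if a joint passes its speed limit or range.

## Working session

There is one attempt and no reset: what is moved stays moved. The work goes in short steps, Python scripts to look and compute and a tool call to move; the robot and the scene stay as the last step left them, time stands still between calls to the robot, and variables do not carry over. Pictures are saved under pics/ and viewed, and the job is handed in when it is done.

Besides the shell and the picture viewer there is one more tool, called by a JSON object that holds its "method" and its "body", one argument or row to a line. play_rows: Moves the arm, as the interface text tells. Its arguments: {"type":"object","properties":{"steps":{"type":"array"},"hand":{"type":"number"},"newtons":{"type":"number"}},"required":["steps"]}

```bash
ls; mkdir -p pics
python3 - <<'E'
from cell import bot
import cv2
s=bot.read_state();print(s)
for n in ["scene","top","wrist"]:
    c=bot.camera(n);cv2.imwrite(f"pics/{n}0.png",c["color"][:,:,::-1])
    print(n,c["K"].tolist(),{k:c[k].tolist() for k in c if k in("R","t","mount")})
E
```

```text
pics
{'clock': 0.0, 'q': array([-1.23679754,  0.62935229,  0.03843125,  1.51838034, -0.02701159,
        0.99627668, -0.01997248]), 'joint_vel': array([ 3.22397833e-04, -9.62823929e-05,  1.12369293e-03, -1.94549756e-03,
        5.99393267e-04,  1.05831843e-04,  8.39833568e-04]), 'effort': array([-1.42239730e-05, -5.63417780e+01,  1.22661106e+00, -1.93443471e+01,
        1.11174028e-02,  1.09134571e-02,  6.64067286e-06]), 'position': array([0.25284927, 0.59848326, 0.40378063]), 'eef_rot': array([ 1.98556137e-01,  9.80089057e-01, -9.31576647e-04, -1.83883164e-04]), 'contact_force': array([ 0.03659669,  0.28756273, -0.56971807]), 'ft_torque': array([ 0.00183139,  0.02543851, -0.03063672]), 'opening': 0.08544762296462842}
scene [[512.4604125040188, 0.0, 274.8842567895716], [0.0, 512.4604125040188, 208.94566309892696], [0.0, 0.0, 1.0]] {'R': [[0.47459043517426946, 0.8801047596960491, -0.013398910457834569], [0.7501589240573955, -0.41238762104105553, -0.5169120221750982], [-0.46046227586866206, 0.235270189298301, -0.8559336601217373]], 't': [-0.24660300185655126, -0.3256826879596648, 1.6085022976129368]}
top [[407.1701814231622, 0.0, 282.48236275780675], [0.0, 407.1701814231622, 211.33469856623807], [0.0, 0.0, 1.0]] {'R': [[0.012640448210377063, -0.9998046509708572, 0.015194701908339938], [-0.9858803443514922, -0.014999044848682443, -0.16677822182470586], [0.1669735478763758, -0.01287200647411851, -0.9858773482329869]], 't': [-0.007819018124821801, 0.5075281646726683, 1.3065774620085444]}
wrist [[352.4403955727804, 0.0, 278.8844313224301], [0.0, 352.4403955727804, 205.9995170436365], [0.0, 0.0, 1.0]] {'mount': [[0.00011741924473933159, -0.9565385435688156, -0.29160589994025726, 0.07414129132301137], [0.999999473487478, -0.0001849558252484756, 0.0010093642093142116, 0.0007813127217385363], [-0.0010194299805786021, -0.2916058649248829, 0.9565380182219223, 0.030761468768346456], [0.0, 0.0, 0.0, 1.0]]}
```

View pics/scene0.png

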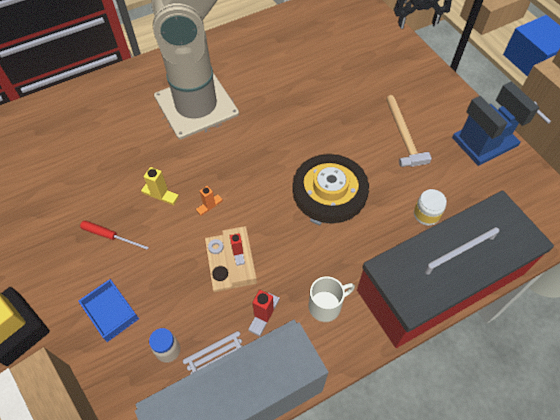

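View pics/top0.png

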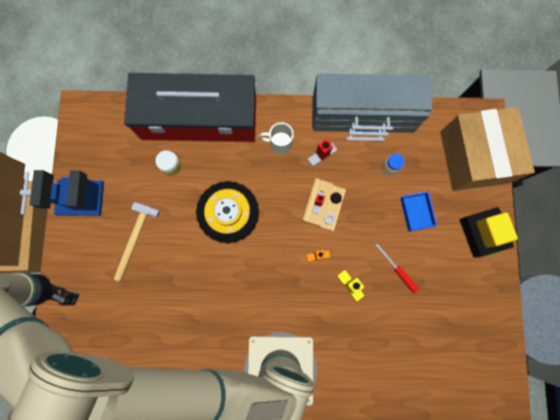

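View pics/wrist0.png

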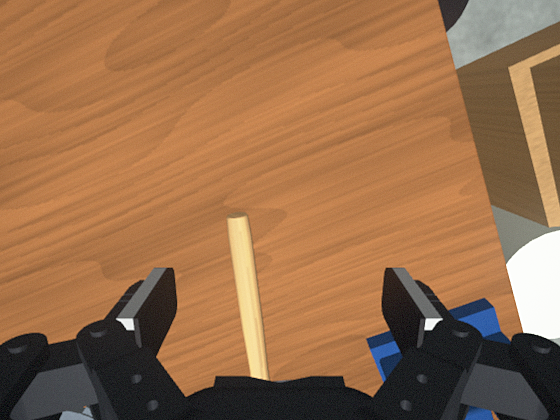

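Candidates in the top image: red in the wooden rest (320,199), larger red on the bench (323,150), orange (318,255) and yellow (352,285). The one in the rest fits, since it is red, the smaller of the two reds, and standing in a wooden rest. I'll confirm with an enlarged crop.

Run:
```python
import cv2,numpy as np
t=cv2.imread("pics/top0.png");s=cv2.imread("pics/scene0.png")
a=cv2.resize(t[130:250,290:370],None,fx=5,fy=5,interpolation=cv2.INTER_CUBIC)
b=cv2.resize(s[220:345,195:290],None,fx=4.2,fy=4.8,interpolation=cv2.INTER_CUBIC)
cv2.imwrite("pics/crop1.png",np.hstack([a,b[:600]])) 
w=cv2.resize(t[175:245,190:265],None,fx=8,fy=8,interpolation=cv2.INTER_CUBIC);cv2.imwrite("pics/crop2.png",w)
w=cv2.resize(s[145:225,285:375],None,fx=7,fy=7,interpolation=cv2.INTER_CUBIC);cv2.imwrite("pics/crop3.png",w)
```

```text
(no output)
```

View pics/crop1.png

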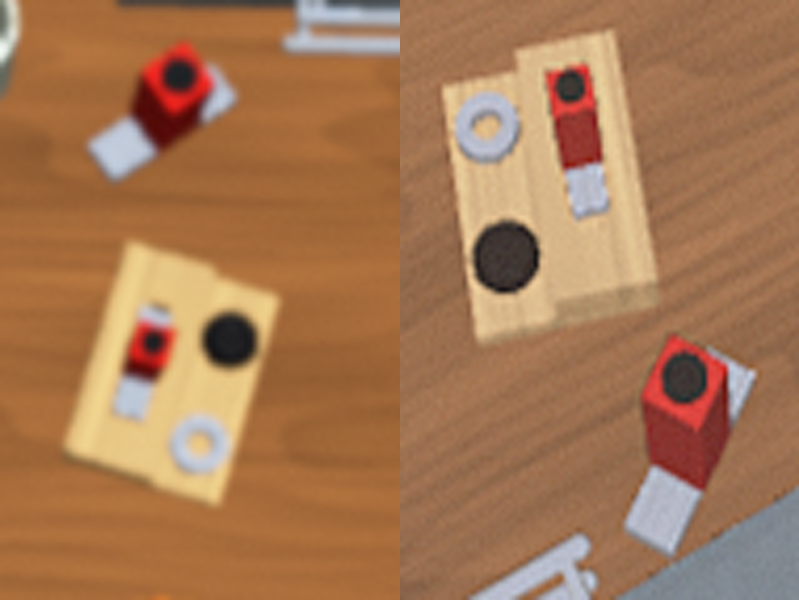

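View pics/crop2.png

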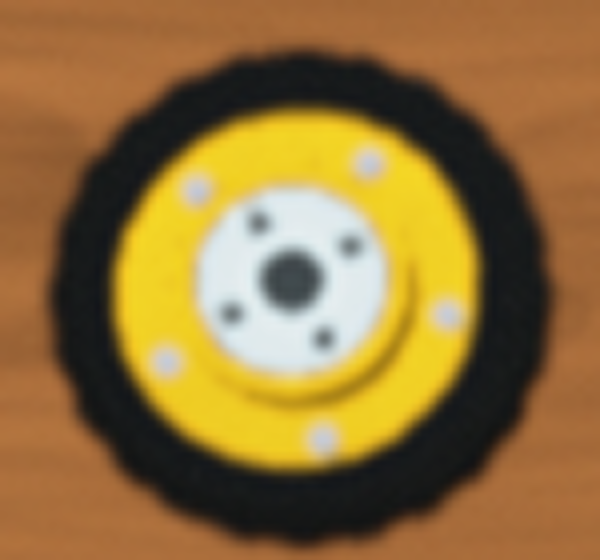

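View pics/crop3.png

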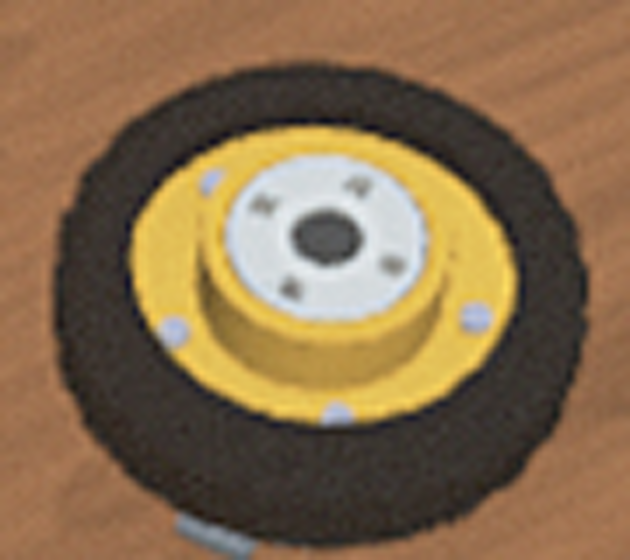

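The crop shows the red spanner standing in the rest at top (320,198), clearly smaller than the red one on the bench (325,145), so it is the target. The ring's four holes are visible in both crops.

```bash
cat > h.py <<'E'
import numpy as np
from cell import bot
CAL={}
def bp(c,px,z):
    K,R,t=[np.array(c[k]) for k in("K","R","t")]
    d=R.T@np.linalg.solve(K,[px[0],px[1],1.]);o=-R.T@t
    return o+d*(z-o[2])/d[2]
def proj(c,X):
    p=np.array(X)@np.array(c["R"]).T+c["t"];p=p@np.array(c["K"]).T
    return p[...,:2]/p[...,2:]
E
python3 - <<'E'
from h import *
T=bot.camera("top");S=bot.camera("scene")
def tt(x,y): return ((x+.5)/8-.5+190,(y+.5)/8-.5+175)
def ss(x,y): return ((x+.5)/7-.5+285,(y+.5)/7-.5+145)
for c,f,L,ctr in((T,tt,[(258,222),(350,245),(324,339),(232,314)],(291,279)),(S,ss,[(265,205),(358,187),(393,265),(291,289)],(327,237))):
    P=np.array([bp(c,f(*p),.104) for p in L]);C=P.mean(0)
    print(P.round(4).tolist(),"mean",C.round(4),"axle",bp(c,f(*ctr),.105).round(4))
    for p in P:
        d=p-C;print(np.hypot(*d[:2]).round(4),np.degrees(np.arctan2(d[1],d[0])).round(1)%90)
t2=lambda x,y:((x+.5)/5-.5+290,(y+.5)/5-.5+130)
s2=lambda x,y:((x-400+.5)/4.2-.5+195,(y+.5)/4.8-.5+220)
print("handle top",bp(T,t2(153,342),.111),bp(S,s2(571,87),.111))
print("bar ends", bp(T,t2(155,311),.045),bp(T,t2(131,413),.045), bp(S,s2(590,210),.045))
print("rest corners top", [bp(T,t2(*p),.035).round(4).tolist() for p in((131,243),(215,268),(67,448))],[bp(T,t2(*p),.012).round(4).tolist() for p in((280,297),(219,503))])
print("rest scene", [bp(S,s2(*p),.035).round(4).tolist() for p in((612,32),(518,50),(660,287))])
for n,p in(("bearing",(200,444)),("cap",(230,340))): print(n,bp(T,t2(*p),.024))
E
```

```text
[[0.5232, 0.1925, 0.104], [0.5146, 0.1558, 0.104], [0.4768, 0.1648, 0.104], [0.4862, 0.2013, 0.104]] mean [0.5002 0.1786 0.104 ] axle [0.5004 0.1785 0.105 ]
0.0269 31.0
0.0269 32.2
0.0272 30.5
0.0267 31.599999999999994
[[0.4752, 0.1668, 0.104], [0.485, 0.2015, 0.104], [0.5212, 0.1942, 0.104], [0.5121, 0.1557, 0.104]] mean [0.4984 0.1795 0.104 ] axle [0.4993 0.179  0.105 ]
0.0264 28.80000000000001
0.0257 31.400000000000006
0.0271 32.7
0.0275 30.0
handle top [ 0.54064277 -0.11872136  0.111     ] [ 0.53886673 -0.11723716  0.111     ]
bar ends [ 0.57529804 -0.12719738  0.045     ] [ 0.50596828 -0.11107481  0.045     ] [ 0.57510435 -0.12825765  0.045     ]
rest corners top [[0.6243, -0.1122, 0.035], [0.6079, -0.169, 0.035], [0.4834, -0.0694, 0.035]] [[0.5938, -0.2167, 0.012], [0.4509, -0.1736, 0.012]]
rest scene [[0.4816, -0.0675, 0.035], [0.4635, -0.1237, 0.035], [0.6292, -0.11, 0.035]]
bearing [ 0.48910896 -0.15944986  0.024     ]
cap [ 0.56065738 -0.18028158  0.024     ]
```

```bash
cat >> h.py <<'E'
from scipy.spatial.transform import Rotation as Ro
def st():
    s=bot.read_state();R=Ro.from_quat(s["eef_rot"]).as_matrix()
    return s,np.array(s["position"]),R
def yang(R): return np.degrees(np.arctan2(R[1,1],R[0,1]))
def go(target,ang=None):
    s,p,R=st();d=R.T@(np.array(target)-p)
    a=yang(R);yaw=0 if ang is None else -((ang-a+180)%360-180)
    print("t",round(s["clock"],2),"pos",p.round(4),"yang",a.round(2),"tilt z",R[:,2].round(4),"F",s["contact_force"].round(1),"M",s["ft_torque"].round(2),"op",round(s["opening"],4),"q7",s["q"][6].round(2))
    print("delta mm",(d*1000).round(1),"yaw",round(yaw,2),"dist",np.linalg.norm(d).round(3))
E
python3 -c "
from h import *
go([.54,-.118,.36],-14)"
```

```text
t 0.25 pos [0.2529 0.5986 0.4043] yang 67.09 tilt z [-3.e-04 -8.e-04 -1.e+00] F [-0.4  0.6 -0.3] M [-0.03 -0.05  0.  ] op 0.0857 q7 -0.02
delta mm [-543.4 -548.3   44.8] yaw 81.09 dist 0.773
```

{"method": "play_rows", "body": {
  "steps": [
    [-0.035,-0.035,0,5],
    [-0.07,-0.07,0,10],
    [-0.105,-0.105,0,15],
    [-0.14,-0.14,0,20],
    [-0.175,-0.175,0,25],
    [-0.21,-0.21,0,30],
    [-0.245,-0.245,0,35],
    [-0.28,-0.28,0,40]
  ],
  "hand": 1
}}

```text
clock: 1.25
position: [0.4023, 0.2304, 0.4049]
eef_rot: [0.523, 0.852, 0.0, 0.0]
contact_force: [0.6, -1.0, -0.9]
opening: 0.085
```

```bash
python3 -c "
from h import *
go([.54,-.118,.36],-14)"
```

```text
t 1.25 pos [0.4023 0.2304 0.4049] yang 26.94 tilt z [ 5.e-04  5.e-04 -1.e+00] F [ 0.6 -1.  -0.9] M [-0.01 -0.02  0.01] op 0.085 q7 0.04
delta mm [-373.   -35.2   44.8] yaw 40.94 dist 0.377
```

{"method": "play_rows", "body": {
  "steps": [
    [-0.05,-0.005,0.005,5],
    [-0.1,-0.01,0.01,10],
    [-0.15,-0.015,0.015,15],
    [-0.2,-0.02,0.02,20],
    [-0.25,-0.025,0.025,25],
    [-0.3,-0.03,0.03,30],
    [-0.35,-0.035,0.04,36],
    [-0.373,-0.035,0.045,41]
  ]
}}

```text
clock: 2.25
position: [0.5409, -0.1192, 0.3594]
eef_rot: [0.79, 0.613, -0.0, 0.001]
contact_force: [0.0, 0.9, 0.5]
opening: 0.0852
```

```bash
python3 -c "
from h import *
import cv2
go([.54,-.118,.36],-14)
c=bot.camera('wrist');cv2.imwrite('pics/w1.png',c['color'][:,:,::-1])
c=bot.camera('top');cv2.imwrite('pics/t1.png',cv2.resize(c['color'][130:250,290:370,::-1],None,fx=5,fy=5,interpolation=2))
"
```

```text
t 2.25 pos [ 0.5409 -0.1192  0.3594] yang -14.32 tilt z [ 0.     -0.0013 -1.    ] F [0.  0.9 0.5] M [ 0.01  0.04 -0.03] op 0.0852 q7 0.24
delta mm [ 1.  -1.2 -0.6] yaw -0.32 dist 0.002
```

View pics/w1.png

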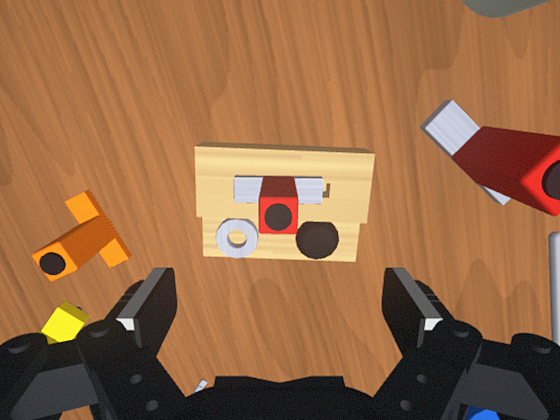

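The wrist view shows the red spanner with its handle top at about (278,215), the bar from (234,188) to (323,190) and the slot end visible at (328,190). The bearing is at (237,238) and the hub cap at (317,240).

```bash
cat >> h.py <<'E'
def wb(c,px,z,p,R):
    M=np.array(c["mount"]);d=R@(M[:3,:3]@np.linalg.solve(np.array(c["K"]),[px[0],px[1],1.]));o=p+R@M[:3,3]
    return o+d*(z-o[2])/d[2]
E
python3 -c "
from h import *
import cv2
im=cv2.imread('pics/w1.png')
cv2.imwrite('pics/w1c.png',cv2.resize(im[140:265,190:380],None,fx=4,fy=4,interpolation=2))
"
```

```text
(no output)
```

View pics/w1c.png

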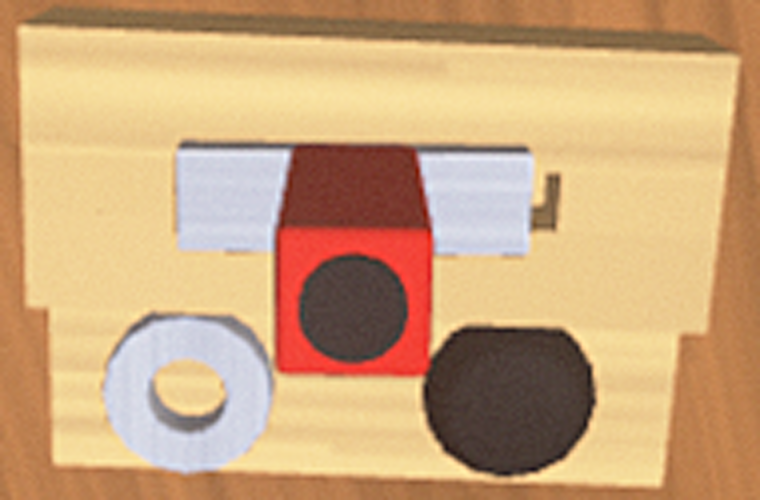

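```bash
python3 -c "
from h import *
s,p,R=st();c=bot.camera('wrist')
f=lambda x,y:((x+.5)/4-.5+190,(y+.5)/4-.5+140)
w=lambda x,y,z:wb(c,f(x,y),z,p,R)
H=np.array([w(x,y,.111) for x,y in((276,226),(433,228),(430,374),(277,372))]);print('handle',H.mean(0),np.linalg.norm(H[1]-H[0]),np.degrees(np.arctan2(*(H[1]-H[0])[1::-1])), w(353,307,.111))
B=np.array([w(x,y,.045) for x,y in((178,147),(531,152),(530,254),(177,249))]);print('bar',B.mean(0),[np.linalg.norm(B[1]-B[0]),np.linalg.norm(B[2]-B[3]),np.linalg.norm(B[2]-B[1])],[np.degrees(np.arctan2(*(b)[1::-1])) for b in(B[1]-B[0],B[2]-B[3])])
P=np.array([w(x,y,.035) for x,y in((20,25),(740,53),(707,333),(27,306))]);print('rest',P.round(4),[np.degrees(np.arctan2(*(b)[1::-1])) for b in(P[1]-P[0],P[2]-P[3])],np.linalg.norm(P[1]-P[0]))
a=np.radians(-16.3);ex=np.array([np.cos(a),np.sin(a)]);ey=np.array([-ex[1],ex[0]])
print('slot',(P[0]+P[1])[:2]/2-.033*ey,'slot end',w(560,200,.035),w(560,200,.035)[:2]-.04*ex)
"
```

```text
handle [ 0.54162265 -0.11571852  0.111     ] 0.025094502128949054 -14.92248518436303 [ 0.54121841 -0.11664785  0.111     ]
bar [ 0.54143619 -0.11584932  0.045     ] [np.float64(0.07235756178032612), np.float64(0.07395474798136042), np.float64(0.02182615183626033)] [np.float64(-14.99477624369094), np.float64(-15.011180315875055)]
rest [[ 0.483  -0.065   0.035 ]
 [ 0.6264 -0.1072  0.035 ]
 [ 0.6089 -0.1665  0.035 ]
 [ 0.4653 -0.1238  0.035 ]] [np.float64(-16.388366503125223), np.float64(-16.569526727974228)] 0.1494261812428658
slot [ 0.54543694 -0.11778471] slot end [ 0.58366184 -0.12891346  0.035     ] [ 0.54526962 -0.11768679]
```

```bash
python3 -c "
from h import *
go([.5412,-.1165,.24],-15)"
```

```text
t 2.4 pos [ 0.5406 -0.1163  0.3592] yang -13.95 tilt z [-1.2e-03  4.0e-04 -1.0e+00] F [-0.1  1.2  0.4] M [ 0.03 -0.06  0.03] op 0.0855 q7 0.24
delta mm [-1.000e-01  8.000e-01  1.192e+02] yaw 1.05 dist 0.119
```

The arm was still settling when that picture was taken, so I'll measure again now that it is still.

```bash
python3 -c "
from h import *
import cv2
s,p,R=st();c=bot.camera('wrist');print(p,yang(R));im=c['color'][:,:,::-1];cv2.imwrite('pics/w2.png',im);np.savez('w2.npz',p=p,R=R)
cv2.imwrite('pics/w2c.png',cv2.resize(im[140:265,190:380],None,fx=4,fy=4,interpolation=2))
s,p,R=st();print(p,yang(R))
"
```

```text
[ 0.54062834 -0.11625547  0.35921619] -13.950293294121101
[ 0.54044836 -0.11495956  0.3593799 ] -13.811768230613112
```

View pics/w2c.png

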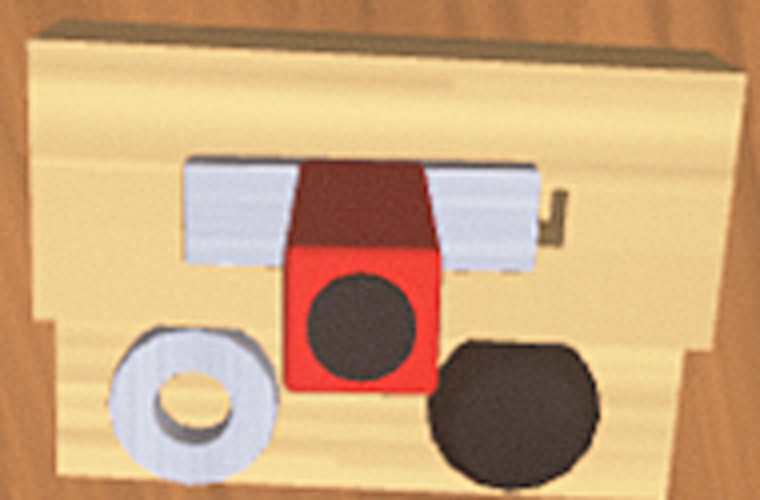

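```bash
python3 -c "
from h import *
D=np.load('w2.npz');p=D['p'];R=D['R'];c=bot.camera('wrist')
f=lambda x,y:((x+.5)/4-.5+190,(y+.5)/4-.5+140)
w=lambda x,y,z:wb(c,f(x,y),z,p,R)
H=np.array([w(x,y,.111) for x,y in((285,246),(440,249),(437,393),(286,390))]);print('handle',H.mean(0),w(361,327,.111))
B=np.array([w(x,y,.045) for x,y in((185,163),(540,169),(536,271),(184,264))]);print('bar',B.mean(0),[np.degrees(np.arctan2(*(b)[1::-1])) for b in(B[1]-B[0],B[2]-B[3])])
P=np.array([w(x,y,.035) for x,y in((28,40),(746,72),(713,351),(34,320))]);print('rest',[np.degrees(np.arctan2(*(b)[1::-1])) for b in(P[1]-P[0],P[2]-P[3])])
a=np.radians(-16.5);ex=np.array([np.cos(a),np.sin(a)]);ey=np.array([-ex[1],ex[0]])
print('slot',(P[0]+P[1])[:2]/2-.033*ey)
go([.5412,-.118,.24],-15.1)
"
```

```text
handle [ 0.54143818 -0.11678944  0.111     ] [ 0.54101388 -0.11781829  0.111     ]
bar [ 0.54136059 -0.11697174  0.045     ] [np.float64(-14.912302076811962), np.float64(-15.105370786491113)]
rest [np.float64(-16.480574392007284), np.float64(-16.682578061319642)]
slot [ 0.54509334 -0.11883758]
t 2.5 pos [ 0.5404 -0.1144  0.3596] yang -13.75 tilt z [-0.001   0.0017 -1.    ] F [-0.4  1.4  0.4] M [0.03 0.04 0.01] op 0.0855 q7 0.24
delta mm [ -3.5   1.8 119.6] yaw 1.35 dist 0.12
```

{"method": "play_rows", "body": {
  "steps": [
    [-0.002,0.001,0.01,1],
    [-0.002,0.001,0.03,1],
    [-0.002,0.001,0.055,1],
    [-0.002,0.001,0.07,1],
    [-0.002,0.001,0.08,1],
    [-0.002,0.001,0.08,1],
    [-0.002,0.001,0.08,1]
  ]
}}

```text
clock: 3.38
position: [0.5414, -0.1185, 0.2802]
eef_rot: [0.793, 0.609, 0.0, 0.0]
contact_force: [-0.2, -0.6, 0.3]
opening: 0.0854
```

```bash
python3 -c "
from h import *
go([.5413,-.1175,.24],-15)"
```

```text
t 3.38 pos [ 0.5414 -0.1185  0.2802] yang -14.91 tilt z [ 1.e-03 -2.e-04 -1.e+00] F [-0.2 -0.6  0.3] M [-0.01 -0.05  0.03] op 0.0854 q7 0.29
delta mm [ 0.9 -0.4 40.2] yaw 0.09 dist 0.04
```

{"method": "play_rows", "body": {
  "steps": [
    [0.0005,0,0.015,0],
    [0.0005,0,0.03,0],
    [0.0005,0,0.04,0],
    [0.0005,0,0.04,0],
    [0.0005,0,0.04,0]
  ]
}}

```text
clock: 4.0
position: [0.5413, -0.118, 0.2397]
eef_rot: [0.793, 0.609, -0.0, 0.0]
contact_force: [-0.0, -0.1, 0.5]
opening: 0.0855
```

{"method": "play_rows", "body": {
  "steps": [
    [0,0,0,0],
    [0,0,0,0],
    [0,0,0,0],
    [0,0,0,0],
    [0,0,0,0],
    [0,0,0,0],
    [0,0,0,0]
  ],
  "hand": -1,
  "newtons": 60
}}

```text
clock: 4.88
position: [0.5413, -0.1179, 0.2399]
eef_rot: [0.793, 0.609, 0.0, 0.0]
contact_force: [-0.8, 0.4, 4.1]
opening: 0.0253
```

```bash
python3 -c "
from h import *
import cv2
go([.5413,-.1175,.24],-15)
c=bot.camera('wrist');cv2.imwrite('pics/w3.png',c['color'][:,:,::-1])
c=bot.camera('scene');cv2.imwrite('pics/s3.png',cv2.resize(c['color'][160:320,160:360,::-1],None,fx=3.5,fy=3.5,interpolation=2))
"
```

```text
t 4.88 pos [ 0.5413 -0.1179  0.2399] yang -14.91 tilt z [ 3.e-04  0.e+00 -1.e+00] F [-0.8  0.4  4.1] M [0.07 0.06 0.03] op 0.0253 q7 0.32
delta mm [ 0.4 -0.1 -0.1] yaw 0.09 dist 0.0
```

View pics/w3.png

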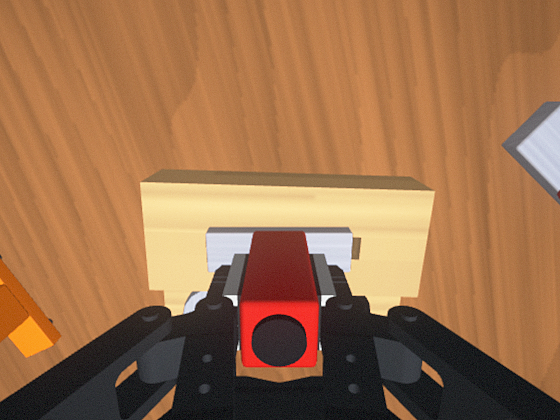

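View pics/s3.png

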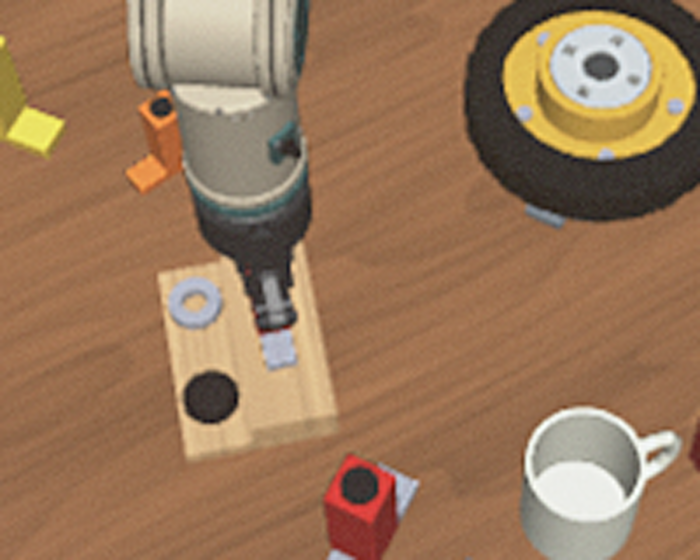

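The spanner is gripped at an opening of 25 mm. The bar runs level from (207,229) to (352,230), the handle top is at (279,340), and the bearing and cap are undisturbed.

```bash
python3 -c "
from h import *
import cv2
s,p,R=st();c=bot.camera('wrist')
im=cv2.imread('pics/w3.png');cv2.imwrite('pics/w3c.png',cv2.resize(im[215:375,195:365],None,fx=4.5,fy=3.7,interpolation=2))
M=np.array(c['mount'])
def tl(px,zt):
    d=M[:3,:3]@np.linalg.solve(np.array(c['K']),[px[0],px[1],1.]);o=M[:3,3];return o+d*(zt-o[2])/d[2]
zt=.2399-.045
for q in((207,236),(352,236),(207,272),(352,272)):print(tl(q,zt).round(4))
for q in((241,306),(317,306),(242,366),(316,366),(279,340)):print('h',tl(q,.2399-.111).round(4))
"
```

```text
[ 0.0096 -0.0355  0.1949]
[0.0096 0.0369 0.1949]
[-0.0103 -0.0367  0.1949]
[-0.0103  0.0382  0.1949]
h [ 0.0121 -0.0116  0.1289]
h [0.0121 0.0126 0.1289]
h [-0.0111 -0.012   0.1289]
h [-0.0111  0.013   0.1289]
h [-0.0007  0.0005  0.1289]
```

View pics/w3c.png

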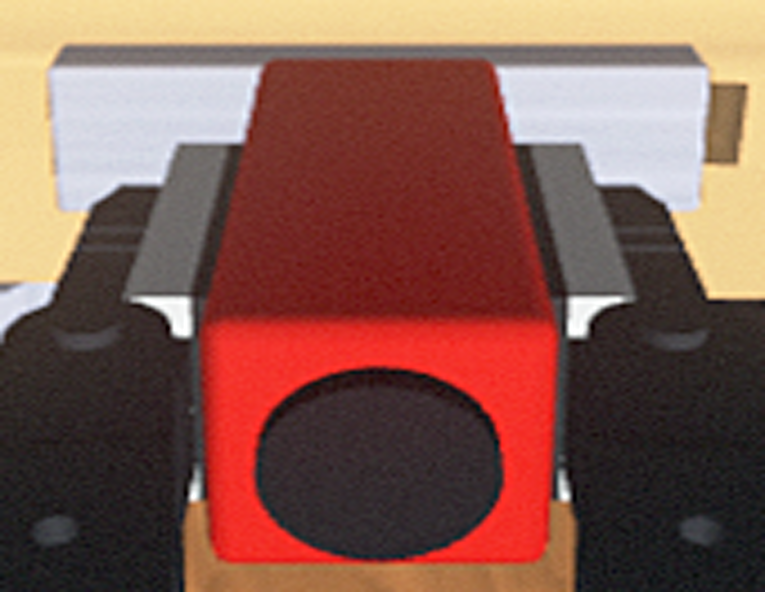

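{"method": "play_rows", "body": {
  "steps": [
    [0,0,-0.005,0],
    [0,0,-0.015,0],
    [0,0,-0.035,0],
    [0,0,-0.06,0],
    [0,0,-0.09,0],
    [0,0,-0.12,0],
    [0,0,-0.12,0]
  ]
}}

```text
clock: 5.9
position: [0.5419, -0.1182, 0.3619]
eef_rot: [0.793, 0.609, 0.002, 0.002]
contact_force: [0.6, -0.5, -2.7]
opening: 0.025
```

```bash
python3 -c "
from h import *
go([.4997,.1789,.36],31.3)"
```

```text
t 5.9 pos [ 0.5419 -0.1182  0.3619] yang -14.9 tilt z [ 0.0048 -0.001  -1.    ] F [ 0.6 -0.5 -2.7] M [ 0.02 -0.06  0.03] op 0.025 q7 0.23
delta mm [ 276.2 -117.2    1.4] yaw -46.2 dist 0.3
```

{"method": "play_rows", "body": {
  "steps": [
    [0.025,-0.01,0,-4],
    [0.065,-0.027,0,-10],
    [0.11,-0.046,0,-18],
    [0.155,-0.065,0,-26],
    [0.2,-0.085,0,-34],
    [0.24,-0.102,0,-40],
    [0.265,-0.112,0,-44],
    [0.276,-0.117,0,-46]
  ]
}}

```text
clock: 6.9
position: [0.4989, 0.18, 0.3591]
eef_rot: [0.49, 0.871, -0.0, -0.0]
contact_force: [0.1, -1.1, -1.8]
opening: 0.0257
```

{"method": "play_rows", "body": {
  "steps": [
    [0,0,0,0],
    [0,0,0,0],
    [0,0,0,0],
    [0,0,0,0]
  ]
}}

```text
clock: 7.4
position: [0.4994, 0.1781, 0.3598]
eef_rot: [0.492, 0.87, -0.0, 0.0]
contact_force: [0.2, -0.3, -1.9]
opening: 0.0254
```

```bash
python3 -c "
from h import *
import cv2
go([.4997,.1789,.36],31.3)
s,p,R=st();np.savez('w4.npz',p=p,R=R)
c=bot.camera('wrist');cv2.imwrite('pics/w4.png',c['color'][:,:,::-1])
c=bot.camera('scene');cv2.imwrite('pics/s4.png',cv2.resize(c['color'][100:240,260:420,::-1],None,fx=4.2,fy=4.2,interpolation=2))
"
```

```text
t 7.4 pos [0.4994 0.1781 0.3598] yang 31.0 tilt z [ 2.e-04 -2.e-04 -1.e+00] F [ 0.2 -0.3 -1.9] M [-0.01  0.07 -0.01] op 0.0254 q7 0.32
delta mm [ 0.5  0.7 -0.2] yaw -0.3 dist 0.001
```

View pics/w4.png

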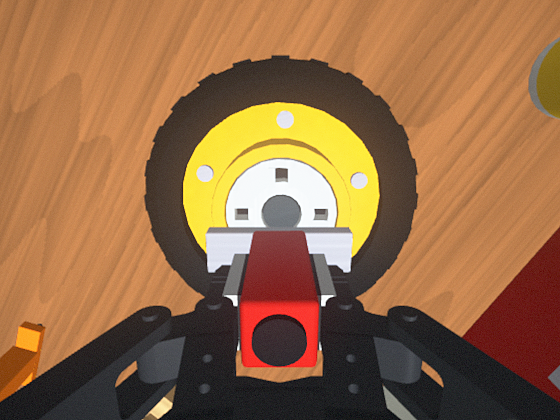

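View pics/s4.png

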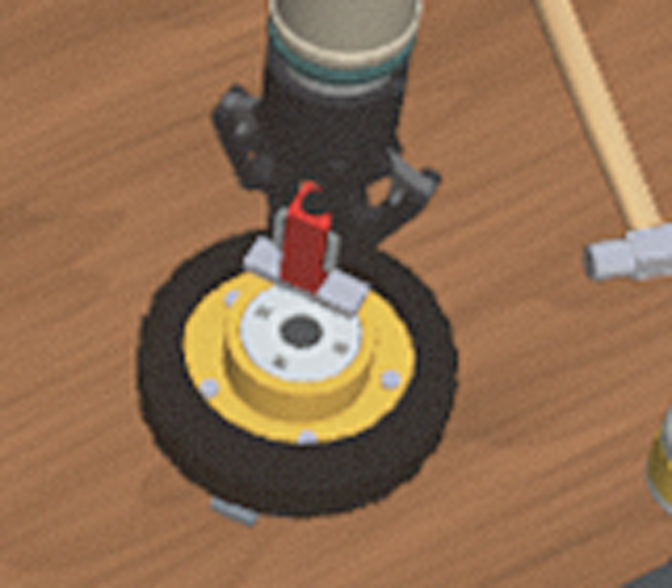

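The wrist image shows ring holes at (241,214), (321,214) and (282,174), with the axle at (281,212). The two side holes lie level with the bar, so the angle is right.

```bash
python3 -c "
from h import *
import cv2
im=cv2.imread('pics/w4.png');cv2.imwrite('pics/w4c.png',cv2.resize(im[150:235,215:350],None,fx=5.9,fy=5.9,interpolation=2))
"
```

```text
(no output)
```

View pics/w4c.png

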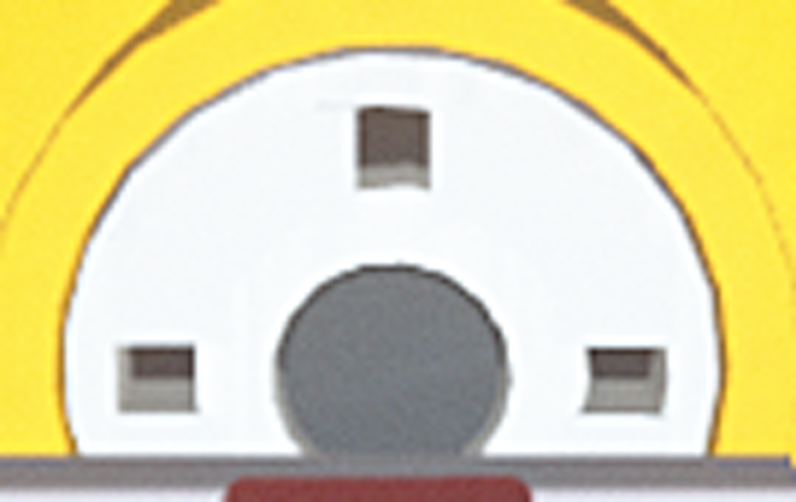

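```bash
python3 -c "
from h import *
D=np.load('w4.npz');p=D['p'];R=D['R'];c=bot.camera('wrist')
f=lambda x,y:((x+.5)/5.9-.5+215,(y+.5)/5.9-.5+150)
P=[R.T@(wb(c,f(*q),.105,p,R)-p) for q in((157,379.5),(626,379),(393.5,147))]
for a in P:print(a.round(4))
m=(P[0]+P[1])/2;print('mid',m,'ang',np.degrees(np.arctan2(*(P[1]-P[0])[:2])),'span',np.linalg.norm(P[1]-P[0]), 'top-27',P[2][0]-.027)
print('world',p+R@m)
go([.4997,.1789,.36],31.3)
"
```

```text
[ 0.001  -0.0242  0.2548]
[0.001  0.0289 0.2548]
[0.0278 0.0025 0.2548]
mid [0.00099671 0.00234192 0.25478486] ang 0.0618173325078311 span 0.05317664669764887 top-27 0.0007950269396426006
world [0.50092639 0.18013284 0.105     ]
t 7.55 pos [0.4993 0.1787 0.3597] yang 31.06 tilt z [ 0. -0. -1.] F [ 0.7 -0.6 -2.6] M [ 0.02  0.   -0.  ] op 0.0258 q7 0.32
delta mm [-0.   0.5 -0.3] yaw -0.24 dist 0.001
```

{"method": "play_rows", "body": {
  "steps": [
    [0.0005,0.001,0.01,0],
    [0.0005,0.001,0.025,0],
    [0.0005,0.001,0.033,0],
    [0.0005,0.001,0.035,0],
    [0.0005,0.001,0.035,0]
  ]
}}

```text
clock: 8.18
position: [0.4998, 0.1799, 0.3245]
eef_rot: [0.492, 0.871, -0.0, -0.0]
contact_force: [-1.4, -0.1, -2.0]
opening: 0.0254
```

```bash
python3 -c "
from h import *
go([.5002,.1795,.321],31)"
```

```text
t 8.18 pos [0.4998 0.1799 0.3245] yang 31.09 tilt z [-2.e-04 -1.e-04 -1.e+00] F [-1.4 -0.1 -2. ] M [-0.05 -0.05  0.02] op 0.0254 q7 0.34
delta mm [-0.5  0.1  3.5] yaw 0.09 dist 0.004
```

{"method": "play_rows", "body": {
  "steps": [
    [-0.0003,0,0.002,0],
    [-0.0003,0,0.0035,0],
    [-0.0003,0,0.005,0],
    [-0.0003,0,0.006,0],
    [-0.0003,0,0.006,0]
  ]
}}

```text
clock: 8.8
position: [0.4999, 0.1797, 0.3186]
eef_rot: [0.492, 0.871, -0.0, -0.0]
contact_force: [0.1, 0.8, -2.0]
opening: 0.0253
```

```bash
python3 -c "
from h import *
go([.5002,.1795,.310],31)"
```

```text
t 8.8 pos [0.4999 0.1797 0.3186] yang 31.09 tilt z [-1.e-04 -0.e+00 -1.e+00] F [ 0.1  0.8 -2. ] M [-0.01  0.04  0.05] op 0.0253 q7 0.34
delta mm [-0.3  0.2  8.6] yaw 0.09 dist 0.009
```

Already 2.5 mm below face contact with no force, so the prongs are dropping into the holes.

{"method": "play_rows", "body": {
  "steps": [
    [0,0,0.0015,0],
    [0,0,0.003,0],
    [0,0,0.0045,0],
    [0,0,0.006,0],
    [0,0,0.007,0],
    [0,0,0.007,0]
  ]
}}

```text
clock: 9.55
position: [0.4999, 0.1796, 0.3116]
eef_rot: [0.492, 0.871, -0.0, -0.0]
contact_force: [0.3, 0.2, -2.7]
opening: 0.0256
```

```bash
python3 -c "
from h import *
go([.5002,.1795,.310],31)"
```

```text
t 9.55 pos [0.4999 0.1796 0.3116] yang 31.09 tilt z [-2.e-04 -0.e+00 -1.e+00] F [ 0.3  0.2 -2.7] M [ 0.04  0.02 -0.02] op 0.0256 q7 0.34
delta mm [-0.3  0.2  1.6] yaw 0.09 dist 0.002
```

{"method": "play_rows", "body": {
  "steps": [
    [0,0,0.0005,0],
    [0,0,0.001,0],
    [0,0,0.0015,0],
    [0,0,0.002,0],
    [0,0,0.002,0]
  ]
}}

```text
clock: 10.18
position: [0.4999, 0.1796, 0.3099]
eef_rot: [0.492, 0.871, 0.0, -0.0]
contact_force: [-0.8, -0.3, 1.3]
opening: 0.0257
```

```bash
python3 -c "
from h import *
import cv2
go([.5002,.1795,.310],31)
c=bot.camera('wrist');cv2.imwrite('pics/w5.png',c['color'][:,:,::-1])
c=bot.camera('scene');cv2.imwrite('pics/s5.png',cv2.resize(c['color'][100:240,260:420,::-1],None,fx=4.2,fy=4.2,interpolation=2))
"
```

```text
t 10.18 pos [0.4999 0.1796 0.3099] yang 31.09 tilt z [ 1.e-04  2.e-04 -1.e+00] F [-0.8 -0.3  1.3] M [-0.1   0.19  0.  ] op 0.0257 q7 0.34
delta mm [-0.2  0.2 -0.1] yaw 0.09 dist 0.0
```

View pics/w5.png

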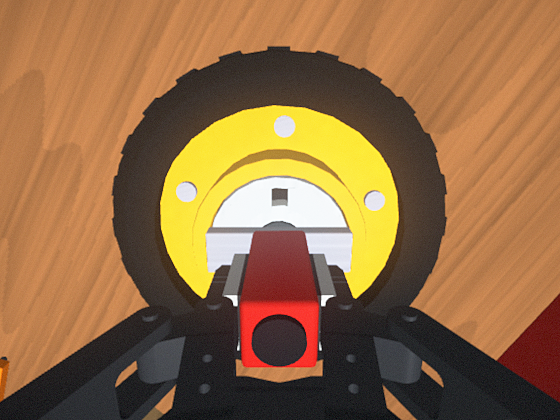

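View pics/s5.png

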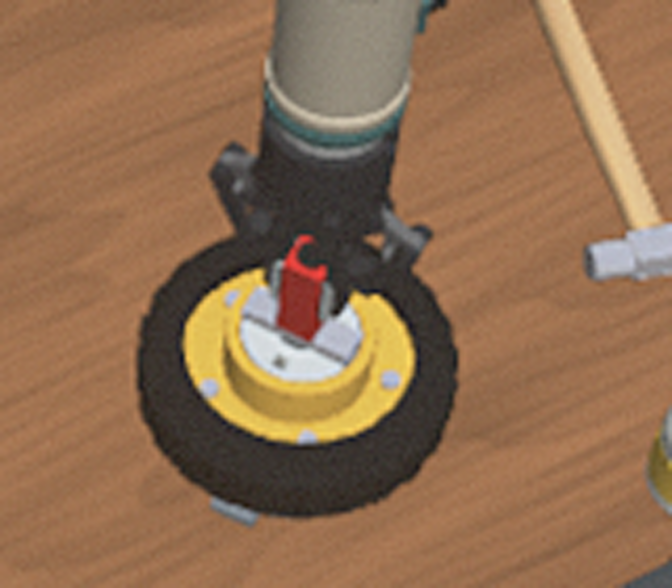

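The bar lies flat on the ring with about 4 N of press, so the prongs are home. Now I'll turn clockwise (positive yaw), watching the moment.

{"method": "play_rows", "body": {
  "steps": [
    [0,0,0,1],
    [0,0,0,2.5],
    [0,0,0,4],
    [0,0,0,5.5],
    [0,0,0,7],
    [0,0,0,8]
  ]
}}

```text
clock: 11.02
position: [0.5001, 0.1798, 0.3099]
eef_rot: [0.552, 0.834, 0.0, 0.0]
contact_force: [-0.4, 0.2, 4.2]
opening: 0.0253
```

```bash
python3 -c "
from h import *
go([.5000,.1795,.310],23)"
```

```text
t 11.03 pos [0.5001 0.1798 0.3099] yang 23.04 tilt z [ 7.e-04  2.e-04 -1.e+00] F [-0.4  0.2  4.2] M [ 0.15 -0.05  0.43] op 0.0253 q7 0.24
delta mm [-0.2 -0.2 -0.1] yaw 0.04 dist 0.0
```

{"method": "play_rows", "body": {
  "steps": [
    [0,0,0,1.5],
    [0,0,0,3],
    [0,0,0,4.5],
    [0,0,0,6],
    [0,0,0,7],
    [0,0,0,8]
  ]
}}

```text
clock: 11.78
position: [0.5002, 0.1798, 0.3099]
eef_rot: [0.609, 0.793, 0.0, 0.0]
contact_force: [0.4, 0.8, 5.3]
opening: 0.0253
```

```bash
python3 -c "
from h import *
go([.5000,.1795,.310],15)"
```

```text
t 11.78 pos [0.5002 0.1798 0.3099] yang 15.01 tilt z [ 9.e-04  3.e-04 -1.e+00] F [0.4 0.8 5.3] M [ 0.21 -0.2   0.39] op 0.0253 q7 0.14
delta mm [-0.2 -0.3 -0.1] yaw 0.01 dist 0.0
```

{"method": "play_rows", "body": {
  "steps": [
    [0,0,0,1.5],
    [0,0,0,3],
    [0,0,0,4],
    [0,0,0,5],
    [0,0,0,5]
  ]
}}

```text
clock: 12.4
position: [0.5002, 0.1797, 0.3099]
eef_rot: [0.643, 0.766, 0.0, 0.0]
contact_force: [0.9, 1.0, 5.0]
opening: 0.0255
```

```bash
python3 -c "
from h import *
go([.5000,.1795,.310],10)"
```

```text
t 12.4 pos [0.5002 0.1797 0.3099] yang 10.0 tilt z [ 1.e-03  4.e-04 -1.e+00] F [0.9 1.  5. ] M [ 0.21 -0.23  0.26] op 0.0255 q7 0.08
delta mm [-0.2 -0.3 -0.1] yaw -0.0 dist 0.0
```

{"method": "play_rows", "body": {
  "steps": [
    [0,0,0,0.5],
    [0,0,0,1],
    [0,0,0,1.5],
    [0,0,0,2]
  ]
}}

```text
clock: 12.9
position: [0.5003, 0.1797, 0.3099]
eef_rot: [0.656, 0.755, 0.0, 0.0]
contact_force: [0.7, 0.9, 5.1]
opening: 0.0255
```

```bash
python3 -c "
from h import *
go([.5000,.1795,.310],8)"
```

```text
t 12.9 pos [0.5003 0.1797 0.3099] yang 8.02 tilt z [ 1.e-03  3.e-04 -1.e+00] F [0.7 0.9 5.1] M [ 0.29 -0.22  0.45] op 0.0255 q7 0.05
delta mm [-0.2 -0.3 -0.1] yaw 0.02 dist 0.0
```

{"method": "play_rows", "body": {
  "steps": [
    [0,0,0,0.5],
    [0,0,0,1],
    [0,0,0,1.5]
  ]
}}

```text
clock: 13.28
position: [0.5003, 0.1797, 0.3099]
eef_rot: [0.666, 0.746, 0.0, 0.0]
contact_force: [1.1, 1.5, 5.0]
opening: 0.025
```

```bash
python3 -c "
from h import *
go([.5000,.1795,.310],6.5)"
```

```text
t 13.28 pos [0.5003 0.1797 0.3099] yang 6.52 tilt z [ 1.e-03  3.e-04 -1.e+00] F [1.1 1.5 5. ] M [ 0.25 -0.25  0.4 ] op 0.025 q7 0.03
delta mm [-0.2 -0.3 -0.1] yaw 0.02 dist 0.0
```

{"method": "play_rows", "body": {
  "steps": [
    [0,0,0,0.5],
    [0,0,0,1]
  ]
}}

```text
clock: 13.52
position: [0.5003, 0.1797, 0.3099]
eef_rot: [0.672, 0.74, 0.0, 0.0]
contact_force: [1.0, 1.7, 5.2]
opening: 0.0254
```

```bash
python3 -c "
from h import *
go([.5000,.1795,.310],6.5)"
```

```text
t 13.53 pos [0.5003 0.1797 0.3099] yang 5.52 tilt z [ 1.e-03  3.e-04 -1.e+00] F [1.  1.7 5.2] M [ 0.25 -0.19  0.38] op 0.0254 q7 0.02
delta mm [-0.2 -0.3 -0.1] yaw -0.98 dist 0.0
```

{"method": "play_rows", "body": {
  "steps": [
    [0,0,0,0.5],
    [0,0,0,1]
  ]
}}

```text
clock: 13.78
position: [0.5003, 0.1797, 0.3099]
eef_rot: [0.679, 0.734, 0.0, 0.0]
contact_force: [0.3, 0.8, 4.8]
opening: 0.025
```

```bash
python3 -c "
from h import *
go([.5000,.1795,.310],4.5)"
```

```text
t 13.78 pos [0.5003 0.1797 0.3099] yang 4.52 tilt z [ 1.e-03  3.e-04 -1.e+00] F [0.3 0.8 4.8] M [ 0.26 -0.25  0.47] op 0.025 q7 0.01
delta mm [-0.2 -0.3 -0.1] yaw 0.02 dist 0.0
```

{"method": "play_rows", "body": {
  "steps": [
    [0,0,0,0.5],
    [0,0,0,1]
  ]
}}

```text
clock: 14.02
position: [0.5003, 0.1798, 0.3099]
eef_rot: [0.685, 0.729, 0.0, 0.0]
contact_force: [0.8, 0.8, 5.2]
opening: 0.0256
```

```bash
python3 -c "
from h import *
go([.5000,.1795,.310],3.5)"
```

```text
t 14.03 pos [0.5003 0.1798 0.3099] yang 3.53 tilt z [ 1.1e-03  3.0e-04 -1.0e+00] F [0.8 0.8 5.2] M [ 0.23 -0.29  0.45] op 0.0256 q7 -0.0
delta mm [-0.2 -0.3 -0.1] yaw 0.03 dist 0.0
```

{"method": "play_rows", "body": {
  "steps": [
    [0,0,0,0.5],
    [0,0,0,1]
  ]
}}

```text
clock: 14.28
position: [0.5003, 0.1797, 0.3099]
eef_rot: [0.691, 0.723, 0.001, 0.0]
contact_force: [0.7, 1.0, 4.8]
opening: 0.0257
```

```bash
python3 -c "
from h import *
go([.5000,.1795,.310],2.5)"
```

```text
t 14.28 pos [0.5003 0.1797 0.3099] yang 2.53 tilt z [ 1.2e-03  3.0e-04 -1.0e+00] F [0.7 1.  4.8] M [ 0.26 -0.26  0.48] op 0.0257 q7 -0.02
delta mm [-0.2 -0.3 -0.1] yaw 0.03 dist 0.0
```

{"method": "play_rows", "body": {
  "steps": [
    [0,0,0,0.5],
    [0,0,0,1]
  ]
}}

```text
clock: 14.52
position: [0.5003, 0.1797, 0.3099]
eef_rot: [0.698, 0.716, 0.0, 0.0]
contact_force: [0.7, 1.0, 5.2]
opening: 0.0252
```

```bash
python3 -c "
from h import *
go([.5000,.1795,.310],1.5)"
```

```text
t 14.53 pos [0.5003 0.1797 0.3099] yang 1.52 tilt z [ 1.e-03  3.e-04 -1.e+00] F [0.7 1.  5.2] M [ 0.28 -0.33  0.42] op 0.0252 q7 -0.03
delta mm [-0.2 -0.3 -0.1] yaw 0.02 dist 0.0
```

{"method": "play_rows", "body": {
  "steps": [
    [0,0,0,0.5],
    [0,0,0,1]
  ]
}}

```text
clock: 14.78
position: [0.5003, 0.1797, 0.3099]
eef_rot: [0.704, 0.71, 0.0, 0.0]
contact_force: [1.2, 0.9, 5.5]
opening: 0.0256
```

```bash
python3 -c "
from h import *
go([.5000,.1795,.310],0.5)"
```

```text
t 14.78 pos [0.5003 0.1797 0.3099] yang 0.53 tilt z [ 1.1e-03  3.0e-04 -1.0e+00] F [1.2 0.9 5.5] M [ 0.24 -0.31  0.43] op 0.0256 q7 -0.04
delta mm [-0.2 -0.3 -0.1] yaw 0.03 dist 0.0
```

{"method": "play_rows", "body": {
  "steps": [
    [0,0,0,0.5],
    [0,0,0,1]
  ]
}}

```text
clock: 15.02
position: [0.5003, 0.1797, 0.3099]
eef_rot: [0.71, 0.704, 0.0, 0.0]
contact_force: [1.5, 1.2, 5.2]
opening: 0.025
```

```bash
python3 -c "
from h import *
go([.5000,.1795,.310],-0.5)"
```

```text
t 15.03 pos [0.5003 0.1797 0.3099] yang -0.47 tilt z [ 1.1e-03  3.0e-04 -1.0e+00] F [1.5 1.2 5.2] M [ 0.25 -0.27  0.38] op 0.025 q7 -0.05
delta mm [-0.2 -0.3 -0.1] yaw 0.03 dist 0.0
```

{"method": "play_rows", "body": {
  "steps": [
    [0,0,0,0.5],
    [0,0,0,1]
  ]
}}

```text
clock: 15.28
position: [0.5003, 0.1797, 0.3099]
eef_rot: [0.716, 0.698, 0.001, 0.0]
contact_force: [1.5, 0.5, 5.4]
opening: 0.025
```

```bash
python3 -c "
from h import *
go([.5000,.1795,.310],-1.5)"
```

```text
t 15.28 pos [0.5003 0.1797 0.3099] yang -1.47 tilt z [ 1.2e-03  3.0e-04 -1.0e+00] F [1.5 0.5 5.4] M [ 0.24 -0.3   0.43] op 0.025 q7 -0.07
delta mm [-0.2 -0.3 -0.1] yaw 0.03 dist 0.0
```

{"method": "play_rows", "body": {
  "steps": [
    [0,0,0,0.5],
    [0,0,0,1]
  ]
}}

```text
clock: 15.52
position: [0.5003, 0.1797, 0.3099]
eef_rot: [0.722, 0.692, 0.001, 0.0]
contact_force: [1.3, 1.3, 5.3]
opening: 0.0253
```

```bash
python3 -c "
from h import *
import cv2
go([.5000,.1795,.310],-2.5)
c=bot.camera('wrist');cv2.imwrite('pics/w6.png',c['color'][:,:,::-1])
"
```

```text
t 15.53 pos [0.5003 0.1797 0.3099] yang -2.47 tilt z [ 1.2e-03  2.0e-04 -1.0e+00] F [1.3 1.3 5.3] M [ 0.21 -0.4   0.35] op 0.0253 q7 -0.08
delta mm [-0.2 -0.3 -0.1] yaw 0.03 dist 0.0
```

View pics/w6.png

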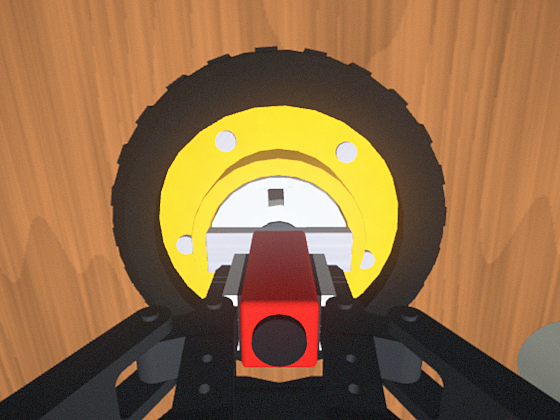

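The hole at (276,196) has followed the bar, so the ring is turning with the spanner. The stop isn't reached yet, so I'll continue.

{"method": "play_rows", "body": {
  "steps": [
    [0,0,0,0.5],
    [0,0,0,1]
  ]
}}

```text
clock: 15.82
position: [0.5003, 0.1797, 0.3099]
eef_rot: [0.728, 0.685, 0.001, 0.0]
contact_force: [1.3, 0.7, 5.0]
opening: 0.0254
```

```bash
python3 -c "
from h import *
go([.5000,.1795,.310],-3.5)"
```

```text
t 15.82 pos [0.5003 0.1797 0.3099] yang -3.47 tilt z [ 1.2e-03  3.0e-04 -1.0e+00] F [1.3 0.7 5. ] M [ 0.3  -0.32  0.45] op 0.0254 q7 -0.09
delta mm [-0.2 -0.3 -0.1] yaw 0.03 dist 0.0
```

{"method": "play_rows", "body": {
  "steps": [
    [0,0,0,0.5],
    [0,0,0,1]
  ]
}}

```text
clock: 16.08
position: [0.5003, 0.1797, 0.3099]
eef_rot: [0.734, 0.679, 0.0, 0.0]
contact_force: [1.4, 2.1, 5.2]
opening: 0.0255
```

```bash
python3 -c "
from h import *
go([.5000,.1795,.310],-4.5)"
```

```text
t 16.07 pos [0.5003 0.1797 0.3099] yang -4.47 tilt z [ 1.1e-03  2.0e-04 -1.0e+00] F [1.4 2.1 5.2] M [ 0.24 -0.34  0.43] op 0.0255 q7 -0.1
delta mm [-0.2 -0.3 -0.1] yaw 0.03 dist 0.0
```

{"method": "play_rows", "body": {
  "steps": [
    [0,0,0,0.5],
    [0,0,0,1]
  ]
}}

```text
clock: 16.32
position: [0.5003, 0.1797, 0.3099]
eef_rot: [0.74, 0.673, 0.001, 0.0]
contact_force: [0.7, 0.7, 6.1]
opening: 0.0255
```

```bash
python3 -c "
from h import *
go([.5000,.1795,.310],-5.5)"
```

```text
t 16.32 pos [0.5003 0.1797 0.3099] yang -5.47 tilt z [ 1.2e-03  3.0e-04 -1.0e+00] F [0.7 0.7 6.1] M [ 0.24 -0.37  0.41] op 0.0255 q7 -0.12
delta mm [-0.2 -0.3 -0.1] yaw 0.03 dist 0.0
```

{"method": "play_rows", "body": {
  "steps": [
    [0,0,0,0.5],
    [0,0,0,1]
  ]
}}

```text
clock: 16.58
position: [0.5003, 0.1797, 0.3099]
eef_rot: [0.746, 0.666, 0.001, 0.0]
contact_force: [1.6, 1.0, 5.6]
opening: 0.0252
```

```bash
python3 -c "
from h import *
go([.5000,.1795,.310],-6.5)"
```

```text
t 16.57 pos [0.5003 0.1797 0.3099] yang -6.47 tilt z [ 1.2e-03  2.0e-04 -1.0e+00] F [1.6 1.  5.6] M [ 0.29 -0.42  0.37] op 0.0252 q7 -0.13
delta mm [-0.2 -0.3 -0.1] yaw 0.03 dist 0.0
```

{"method": "play_rows", "body": {
  "steps": [
    [0,0,0,0.5],
    [0,0,0,1]
  ]
}}

```text
clock: 16.82
position: [0.5003, 0.1797, 0.3099]
eef_rot: [0.752, 0.66, 0.001, 0.0]
contact_force: [1.3, 1.4, 3.8]
opening: 0.0251
```

```bash
python3 -c "
from h import *
go([.5000,.1795,.310],-7.5)"
```

```text
t 16.82 pos [0.5003 0.1797 0.3099] yang -7.47 tilt z [ 1.2e-03  2.0e-04 -1.0e+00] F [1.3 1.4 3.8] M [ 0.23 -0.44  0.41] op 0.0251 q7 -0.14
delta mm [-0.2 -0.3 -0.1] yaw 0.03 dist 0.0
```

{"method": "play_rows", "body": {
  "steps": [
    [0,0,0,0.5],
    [0,0,0,1]
  ]
}}

```text
clock: 17.08
position: [0.5004, 0.1797, 0.3099]
eef_rot: [0.757, 0.653, 0.001, 0.0]
contact_force: [2.4, 1.6, 5.1]
opening: 0.0254
```

```bash
python3 -c "
from h import *
go([.5000,.1795,.310],-8.5)"
```

```text
t 17.07 pos [0.5004 0.1797 0.3099] yang -8.46 tilt z [ 1.2e-03  2.0e-04 -1.0e+00] F [2.4 1.6 5.1] M [ 0.26 -0.46  0.38] op 0.0254 q7 -0.16
delta mm [-0.2 -0.3 -0.1] yaw 0.04 dist 0.0
```

```bash
python3 -c "
from h import *
import cv2
ims=[cv2.imread('pics/w5.png')]
c=bot.camera('wrist');im=c['color'][:,:,::-1];cv2.imwrite('pics/w7.png',im);ims.append(im)
cv2.imwrite('pics/w57.png',np.hstack([cv2.resize(i[100:290,150:410],None,fx=1.53,fy=3,interpolation=2) for i in ims]))
"
```

```text
(no output)
```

View pics/w7.png

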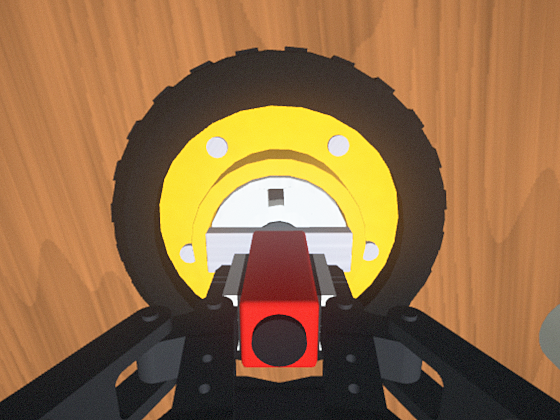

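View pics/w57.png

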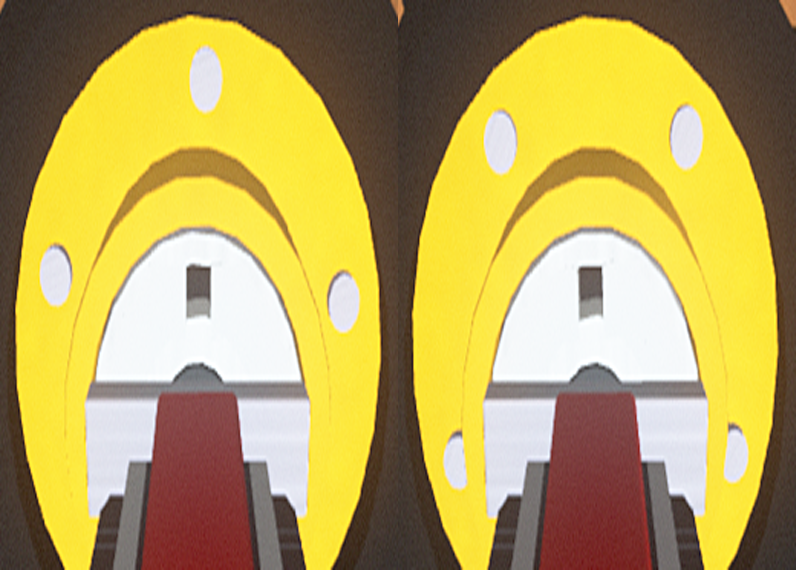

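The ring trails the bar by about 3.5° of play, so it has turned about 36° and the stop must be close.

{"method": "play_rows", "body": {
  "steps": [
    [0,0,0,0.5],
    [0,0,0,1]
  ]
}}

```text
clock: 17.38
position: [0.5003, 0.1797, 0.3099]
eef_rot: [0.762, 0.647, 0.0, 0.0]
contact_force: [1.5, 0.5, 6.0]
opening: 0.0255
```

```bash
python3 -c "
from h import *
go([.5000,.1795,.310],-9.5)"
```

```text
t 17.38 pos [0.5003 0.1797 0.3099] yang -9.37 tilt z [ 1.2e-03 -1.0e-04 -1.0e+00] F [1.5 0.5 6. ] M [ 0.23 -0.52  0.95] op 0.0255 q7 -0.17
delta mm [-0.3 -0.3 -0.1] yaw 0.13 dist 0.0
```

{"method": "play_rows", "body": {
  "steps": [
    [0,0,0,0.3],
    [0,0,0,0.6]
  ]
}}

```text
clock: 17.62
position: [0.5003, 0.1798, 0.3099]
eef_rot: [0.765, 0.644, 0.0, 0.001]
contact_force: [2.5, 0.1, 5.4]
opening: 0.0255
```

```bash
python3 -c "
from h import *
go([.5000,.1795,.310],-10.1)"
```

```text
t 17.62 pos [0.5003 0.1798 0.3099] yang -9.87 tilt z [ 1.3e-03 -4.0e-04 -1.0e+00] F [2.5 0.1 5.4] M [ 0.14 -0.51  1.22] op 0.0255 q7 -0.17
delta mm [-0.4 -0.3 -0.1] yaw 0.23 dist 0.0
```

The moment rose from 0.4 to 1.22 N m with the yaw lagging, so the ring is at its stop. I'll relieve the torque within the play, then lift.

{"method": "play_rows", "body": {
  "steps": [
    [0,0,0,-0.6],
    [0,0,0,-1.2],
    [0,0,0,-1.8],
    [0,0,0,-2.4],
    [0,0,0,-3]
  ]
}}

```text
clock: 18.25
position: [0.5002, 0.1795, 0.3099]
eef_rot: [0.75, 0.662, 0.0, 0.0]
contact_force: [0.5, 1.1, 5.9]
opening: 0.0253
```

```bash
python3 -c "
from h import *
go([.5000,.1795,.310],-9)"
```

```text
t 18.25 pos [0.5002 0.1795 0.3099] yang -7.15 tilt z [ 7.e-04  5.e-04 -1.e+00] F [0.5 1.1 5.9] M [ 0.18 -0.33 -0.1 ] op 0.0253 q7 -0.14
delta mm [-0.  -0.2 -0.1] yaw 1.85 dist 0.0
```

{"method": "play_rows", "body": {
  "steps": [
    [0,0,-0.002,0],
    [0,0,-0.005,0],
    [0,0,-0.01,0],
    [0,0,-0.018,0],
    [0,0,-0.03,0],
    [0,0,-0.045,0],
    [0,0,-0.055,0],
    [0,0,-0.055,0]
  ]
}}

```text
clock: 19.25
position: [0.5002, 0.1797, 0.3658]
eef_rot: [0.749, 0.663, 0.001, 0.0]
contact_force: [0.0, 0.4, -3.1]
opening: 0.0252
```

```bash
python3 -c "
from h import *
import cv2
go([.5420,-.118,.362],-15.3)
c=bot.camera('wrist');im=c['color'][:,:,::-1];cv2.imwrite('pics/w8.png',im)
"
```

```text
t 19.25 pos [0.5002 0.1797 0.3658] yang -7.0 tilt z [ 0.0019  0.001  -1.    ] F [ 0.   0.4 -3.1] M [ 0.02 -0.03  0.  ] op 0.0252 q7 -0.18
delta mm [-290.4   77.8    3.6] yaw 8.3 dist 0.301
```

View pics/w8.png

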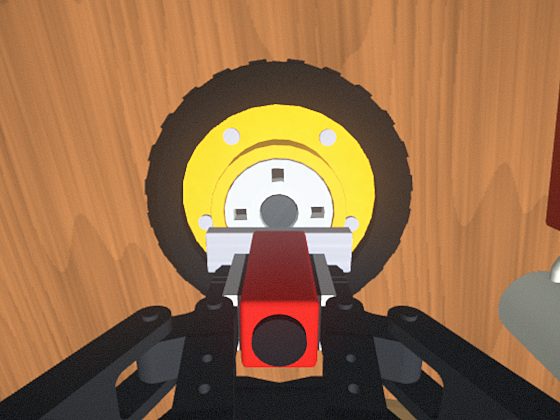

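The ring's holes are now at (240,214) and (317,212), about −5.5° in world terms. It has turned about 36.5° (0.637 rad), so the joint is at ≥0.887 given a start of ≥0.25. Now back to the rest.

{"method": "play_rows", "body": {
  "steps": [
    [-0.025,0.007,0,1],
    [-0.07,0.019,0,2],
    [-0.12,0.032,0,4],
    [-0.17,0.046,0,5],
    [-0.215,0.058,0,7],
    [-0.255,0.068,0,8],
    [-0.28,0.075,0,9],
    [-0.291,0.078,0,9]
  ]
}}

```text
clock: 20.3
position: [0.5416, -0.1204, 0.3642]
eef_rot: [0.799, 0.601, -0.001, -0.0]
contact_force: [0.0, -0.2, -2.9]
opening: 0.026
```

{"method": "play_rows", "body": {
  "steps": [
    [0,0,0,0],
    [0,0,0,0],
    [0,0,0,0],
    [0,0,0,0]
  ]
}}

```text
clock: 20.8
position: [0.5419, -0.1178, 0.3647]
eef_rot: [0.798, 0.602, 0.0, -0.0]
contact_force: [-0.2, -0.5, -1.7]
opening: 0.0255
```

```bash
python3 -c "
from h import *
import cv2
go([.5427,-.1183,.256],-16)
c=bot.camera('wrist');im=c['color'][:,:,::-1];cv2.imwrite('pics/w9.png',im)
"
```

```text
t 20.8 pos [ 0.5419 -0.1178  0.3647] yang -15.92 tilt z [-1.e-04  4.e-04 -1.e+00] F [-0.2 -0.5 -1.7] M [ 0.05  0.06 -0.01] op 0.0255 q7 0.23
delta mm [ -0.3   0.9 108.7] yaw 0.08 dist 0.109
```

View pics/w9.png

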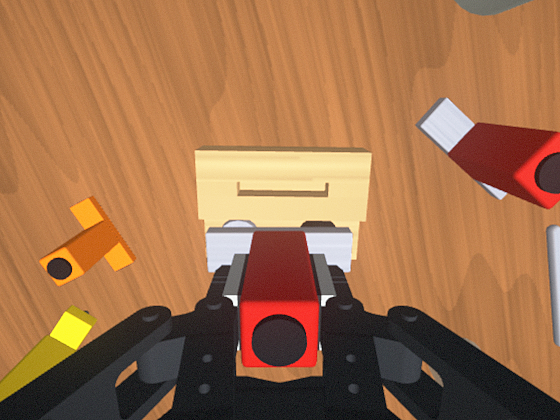

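The empty slot is visible from (238,182) to (328,196), level with the bar.

```bash
python3 -c "
from h import *
import cv2
im=cv2.imread('pics/w9.png');cv2.imwrite('pics/w9c.png',cv2.resize(im[140:240,190:380],None,fx=4.2,fy=4.2,interpolation=2))
c=bot.camera('wrist');M=np.array(c['mount'])
def tl(px,zt):
    d=M[:3,:3]@np.linalg.solve(np.array(c['K']),[px[0],px[1],1.]);o=M[:3,3];return (o+d*(zt-o[2])/d[2]).round(4)
for q in((238,182),(328,182),(328,196),(238,196)):print(tl(q,.3647-.035))
"
```

```text
[ 0.0061 -0.0352  0.3297]
[0.0061 0.043  0.3297]
[-0.0065  0.0435  0.3297]
[-0.0066 -0.0356  0.3297]
```

View pics/w9c.png

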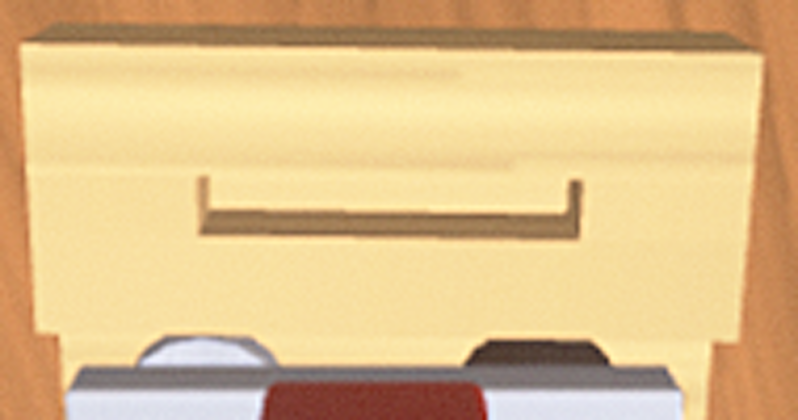

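{"method": "play_rows", "body": {
  "steps": [
    [0,0.002,0.015,0],
    [0,0.002,0.04,0],
    [0,0.002,0.065,0],
    [0,0.002,0.09,0],
    [0,0.002,0.102,0],
    [0,0.002,0.107,0],
    [0,0.002,0.107,0]
  ]
}}

```text
clock: 21.78
position: [0.5439, -0.1194, 0.2578]
eef_rot: [0.799, 0.602, 0.0, 0.0]
contact_force: [-0.5, -0.1, -3.1]
opening: 0.0258
```

```bash
python3 -c "
from h import *
go([.5435,-.1183,.240],-16)"
```

```text
t 21.77 pos [ 0.5439 -0.1194  0.2578] yang -16.02 tilt z [ 3.e-04 -1.e-04 -1.e+00] F [-0.5 -0.1 -3.1] M [ 0.   -0.06  0.02] op 0.0258 q7 0.31
delta mm [ 0.9 -0.7 17.8] yaw -0.02 dist 0.018
```

{"method": "play_rows", "body": {
  "steps": [
    [0.0005,0,0.003,0],
    [0.0005,0,0.006,0],
    [0.0005,0,0.009,0],
    [0.0005,0,0.012,0],
    [0.0005,0,0.014,0]
  ]
}}

```text
clock: 22.4
position: [0.5439, -0.1187, 0.2434]
eef_rot: [0.799, 0.602, -0.0, -0.0]
contact_force: [-0.7, -0.4, -2.4]
opening: 0.0253
```

```bash
python3 -c "
from h import *
go([.5435,-.1183,.240],-16)"
```

```text
t 22.4 pos [ 0.5439 -0.1187  0.2434] yang -16.01 tilt z [-3.e-04  1.e-04 -1.e+00] F [-0.7 -0.4 -2.4] M [ 0.01 -0.02  0.01] op 0.0253 q7 0.32
delta mm [ 0.3 -0.5  3.4] yaw -0.01 dist 0.003
```

The prongs are in the slot with no contact force. I'll lower the last few millimetres.

{"method": "play_rows", "body": {
  "steps": [
    [0,0,0.001,0],
    [0,0,0.002,0],
    [0,0,0.003,0],
    [0,0,0.0035,0],
    [0,0,0.0035,0]
  ]
}}

```text
clock: 23.02
position: [0.5439, -0.1188, 0.2402]
eef_rot: [0.799, 0.602, 0.0, -0.0]
contact_force: [-0.2, -0.1, -2.0]
opening: 0.0253
```

```bash
python3 -c "
from h import *
go([.5435,-.1183,.240],-16)"
```

```text
t 23.02 pos [ 0.5439 -0.1188  0.2402] yang -16.01 tilt z [-0.  0. -1.] F [-0.2 -0.1 -2. ] M [-0.03 -0.06  0.02] op 0.0253 q7 0.33
delta mm [ 0.3 -0.5  0.2] yaw -0.01 dist 0.001
```

{"method": "play_rows", "body": {
  "steps": [
    [0,0,0.0005,0],
    [0,0,0.001,0],
    [0,0,0.001,0]
  ]
}}

```text
clock: 23.4
position: [0.5439, -0.1189, 0.24]
eef_rot: [0.799, 0.602, 0.0, 0.0]
contact_force: [-2.5, -0.1, 5.7]
opening: 0.0255
```

```bash
python3 -c "
from h import *
go([.5435,-.1183,.240],-16)"
```

```text
t 23.4 pos [ 0.5439 -0.1189  0.24  ] yang -16.02 tilt z [ 5.e-04  3.e-04 -1.e+00] F [-2.5 -0.1  5.7] M [0.03 0.35 0.01] op 0.0255 q7 0.33
delta mm [ 0.5 -0.5 -0. ] yaw -0.02 dist 0.001
```

The bar is seated on the wood (8 N press at the same height as the pick-up). I'll ease off and release.

{"method": "play_rows", "body": {
  "steps": [
    [0,0,-0.0008,0],
    [0,0,-0.0008,0]
  ]
}}

```text
clock: 23.65
position: [0.544, -0.1188, 0.24]
eef_rot: [0.799, 0.602, 0.0, 0.0]
contact_force: [-1.0, 0.2, -0.1]
opening: 0.0255
```

{"method": "play_rows", "body": {
  "steps": [
    [0,0,0,0],
    [0,0,0,0],
    [0,0,0,0],
    [0,0,0,0],
    [0,0,0,0],
    [0,0,0,0]
  ],
  "hand": 1
}}

```text
clock: 24.4
position: [0.5439, -0.1188, 0.24]
eef_rot: [0.799, 0.602, 0.0, 0.0]
contact_force: [-0.1, -0.2, 0.5]
opening: 0.0852
```

{"method": "play_rows", "body": {
  "steps": [
    [0,0,-0.01,0],
    [0,0,-0.03,0],
    [0,0,-0.06,0],
    [0,0,-0.09,0],
    [0,0,-0.12,0],
    [0,0,-0.14,0],
    [0,0,-0.14,0],
    [0,0,-0.14,0]
  ]
}}

```text
clock: 25.4
position: [0.5436, -0.1185, 0.3795]
eef_rot: [0.799, 0.602, -0.0, -0.0]
contact_force: [-1.2, -0.5, -0.6]
opening: 0.0856
```

```bash
python3 -c "
from h import *
import cv2
go([.5435,-.1183,.240],-16)
s,p,R=st();np.savez('w10.npz',p=p,R=R)
c=bot.camera('wrist');cv2.imwrite('pics/w10.png',c['color'][:,:,::-1])
c=bot.camera('scene');cv2.imwrite('pics/s10.png',c['color'][:,:,::-1])
"
```

```text
t 25.4 pos [ 0.5436 -0.1185  0.3795] yang -16.0 tilt z [-9.e-04  5.e-04 -1.e+00] F [-1.2 -0.5 -0.6] M [ 0.01  0.   -0.03] op 0.0856 q7 0.22
delta mm [1.000e-01 0.000e+00 1.395e+02] yaw 0.0 dist 0.139
```

View pics/w10.png

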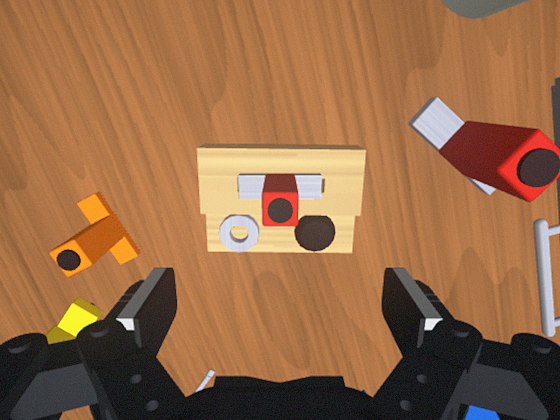

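View pics/s10.png

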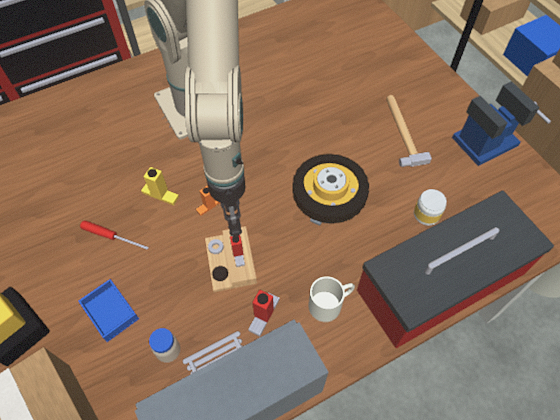

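The spanner stands in the slot, with the bar centred from (238,187) to (323,187) and the handle top at (280,209). All other items look unmoved. One last check of the ring in the scene camera.

```bash
python3 -c "
import cv2
im=cv2.imread('pics/s10.png');cv2.imwrite('pics/s10c.png',cv2.resize(im[145:225,285:375],None,fx=7,fy=7,interpolation=2))"
```

```text
(no output)
```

View pics/s10c.png

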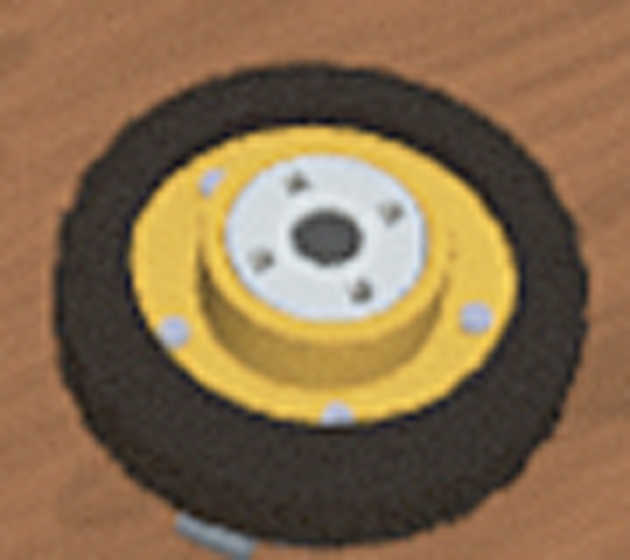

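```bash
python3 -c "
from h import *
S=bot.camera('scene')
f=lambda x,y:((x+.5)/7-.5+285,(y+.5)/7-.5+145)
P=np.array([bp(S,f(*q),.104) for q in((298,182),(391,212),(361,290),(261,261))]);C=P.mean(0)
print([np.degrees(np.arctan2(*(p-C)[1::-1])).round(1)%90 for p in P])
s=bot.read_state();print(s['contact_force'],abs(s['joint_vel']).max())
bot.close_job()"
```

```text
[np.float64(83.19999999999999), np.float64(85.3), np.float64(85.8), np.float64(85.2)]
[ 0.81107595 -0.64695882  0.71737826] 0.004745141692769391
the job is handed in; nothing more can be done
```

I tightened the lock ring to its stop with the red-handled spanner, put the spanner back upright in its slot, and handed the job in. It took about 25 of the 72 s, and the interface gives no verdict.

- **Prongs home:** The prongs dropped into two opposite holes without forcing. The bar lay flat on the ring, pressed with about 4 N at first and up to 8 N while turning.
- **Stop reached:** I turned clockwise in small steps against a steady 0.4 N m. The moment then rose to 1.22 N m, about 45 N by your conversion and under the 60 N limit. I backed off within the play before lifting out.
- **Ring angle:** The wrist camera puts the ring's turn at about 36.5° (0.64 rad). The scene camera gives about 36°. With a start of at least 0.25 rad, the joint is at roughly 0.88 to 0.9 rad. The two cameras differ by less than 1°.
- **Spanner back in its slot:** The bar rests on the wood at the pick-up height and close to the slot's centre. The gripper is open, about 0.14 m above and touching nothing.
- **Other objects:** Nothing looks displaced in the last pictures. I checked that by eye and did not measure it.

The cameras disagreed with each other on positions by 1 to 2 mm. An early wrist measurement was taken while the arm was still settling, so I repeated it before grasping. No checks failed.

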